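Finish the pinwheel layer of tea cartons

TASK

Finish the interlocking pinwheel layer of tea cartons on the wooden slab: take the two green-banded cartons off the sloping rack and lay one in each of the two free outlined places, crosswise to the two yellow-banded ones, standing flat with the handle up and squarely within the outlines. Leave the yellow-banded cartons in their places and the other things on the worktop where they are.

Things in the scene. Friction and masses are not known exactly. Their poses are not given: they have to be found in the camera images.
- slab: fixed square slatted pale wooden slab, 172 x 172 x 16 mm; origin at the centre of its underside, z up, flat top at z = 16 mm. Thin dark outlines show the places of a pinwheel of four cartons, 5 mm apart: two places, long side along slab x, hold the yellow-banded cartons, centred at slab (x, y) = (-25.5, -48.5) and (25.5, 48.5) mm; two are free
- place_1 (a point): centre of the first free place, on the slab's top at slab (x, y) = (48.5, -25.5) mm, axes as the slab's; a carton goes here with its long side along the slab's y. Neighbours' box tops stand 60 mm and their handles 94 mm above the worktop
- place_2 (a point): centre of the second free place, on the slab's top at slab (x, y) = (-48.5, 25.5) mm, axes as the slab's; a carton goes here with its long side along the slab's y
- rack: fixed wooden rack, 224 mm wide (own y), 110 mm deep, with the two green-banded cartons side by side, centres about 112 mm apart, a 12 mm high divider between; origin on the worktop under its middle. Its seat faces the robot and rises 30 degrees along rack +x; a lip 18 mm high at the low front edge holds the cartons, whose handles lean 30 degrees towards rack -x
- carton_a_mid (a point): green-banded off-white paperboard tea carton, 0.08 to 0.15 kg: box 46 (own x) x 92 (own y) x 44 mm high, with a carry handle 10 (x) x 50 (y) x 34 mm high up from the middle of its flat top; grip it across the 10 mm. This point: carton's centre, 39 mm above its underside, 22 mm below the handle's middle; z up through the handle. Starts leaning in the rack's +y half, long side along rack y
- carton_b_mid (a point): green-banded, the same kind of carton and the same point as carton_a; starts leaning in the rack's -y half
- carton_c_mid (a point): yellow-banded, the same kind of carton and the same point as carton_a, loose; already laid on the slab
- carton_d_mid (a point): yellow-banded, the same kind of carton and the same point as carton_a, loose; already laid on the slab
- garlic: pale pink garlic bulb, 60 mm wide, 58 mm tall; loose bystander, origin at the centre of its underside
- salt_shaker: glass salt shaker with a grey domed cap, 44 mm wide, 90 mm tall; loose bystander, origin at the centre of its underside
- tin_beans: squat green-labelled food tin, 75 mm wide, 58 mm tall; loose bystander, origin at the centre of its underside
- jar_small: small glass spice jar with a beige cap, 38 mm wide, 96 mm tall; loose bystander, origin at the centre of its underside
Not all that is in view belongs to the job. What is shaped like the part that bears carton_c_mid but purple is not meant.

How it is judged:
By the outcome, as a careful person would: the job done as asked, in the order asked, and still so for the second after the job is handed in, with the robot touching nothing.
It also fails if it takes over 59 s, if anything falls off the work surface, if the arm or the gripper's body presses on something with over 40 N, if the wrist force passes 120 N, or if a joint passes its speed limit or range.

ROBOT

A 6-joint arm with a two-finger parallel gripper is mounted at the origin on a cart in front of the work surface, level with it; the furniture and walls round the work are solid. World frame = base frame: x ahead of the robot, y to its left, z up, the work surface at z = 0. Lengths are in m, angles in degrees, forces in N, time in s.
With the tool pointing down it reaches from about 0.3 to 0.75 m from the base axis. Payload 8.5 kg.
Tool frame: the origin (TCP) lies between the finger pads; the fingertips stand env.finger_overhang ahead of it and the grasp point (between the pads) lies 2 mm behind it (env.finger_overhang is the distance from the TCP to the fingertips, in m); z points along the fingers, y is the line along which they close (so a half turn about z gives the same grasp; the last joint's range is limited). The gripper opens to 85 mm and grips with 20 to 120 N. Pads are 22 mm wide; open, the fingers measure 114 mm over their backs; the gripper's body (76 mm by 85 mm) begins 54 mm behind the grasp point. The pads swing forward as they close: fully open they stand 13 mm farther back than shut.
Start: joints at [-76.106, 21.807, 74.336, -0, 83.858, -12.336], TCP at [0.243, -0.493, 0.248] pointing down, gripper open.
Joint ranges: [-178.18, 178.18], [-50.72, 133.34], [12.68, 142.11], [-81.47, 261.47], [9.98, 163.14], [-165.26, 165.26]. Speed limits (degrees/s): [136.94, 136.94, 180, 180, 180, 180].

INTERFACE

Orientations are given as a 3x3 rotation matrix whose columns are the frame's x, y, z axes.
In Python, from rig import env gives the robot as it stands. The module is installed in compiled form; this text tells all that it offers.
- The arm moves only by the tool jog_arm, never from a script. Its arguments are lists of equal length, an entry for each row: "hand": the finger opening in m, from 0 to 0.0854; "travel": the shift along the world's x, y, z in m, a list of three; "yaw": the turn about the world's z in rad. A call has exactly 5 rows; each row shifts and turns the commanded pose from where the row before left it; what a row does not reach is not made up. A row lasts 1/8 s, in which the tool goes at most 62.5 mm and 10.7 degrees, less where a joint would pass 70% of its speed; a pose out of reach is approached as far as the arm can. A call is refused whole if a number of a shift passes 0.0625 or a number of a turn 0.188, either way. A call with a gripper value outside its range is refused whole. The fingers move at their own pace and stop on an object; "grip_force" is the grip in N (left out, the last holds). Time passes only in rows, so rows that do not move let the fingers close, or fill a call up. It gives the time, the measured TCP pose, the force, the opening and the grip force at its end, in the units of the state.
- env.observe(): the state, without advancing time (a new reading comes with each control period).
- env.get_image(name): name is "scene" or "top" or "wrist"; returns the picture (420x560x3 uint8, red, green, blue); there is no depth.
- env.calibration(name): a dict with "fx", "fy", "cx", "cy" (pixels), "k1" (the pictures are not rectified: a ray, as slopes to the right and down, at radius r is drawn at 1 + k1 r^2 times it, then the intrinsics apply), "position" and "rotation" of the camera in the world; the wrist camera has in their place "hand_eye" (4x4, takes a point from camera to tool coordinates, whose origin is the TCP and whose axes are the flange's). Camera axes: x right, y down, z forward; pixel columns grow to the right and rows downward; lengths in m; the calibration is good to about 2 mm. A picture is of the moment at which its call begins: read the wrist's pose just before it. calibration takes no time and is no camera call.
- env.close_job(): hands the job in; it is judged then, once.
The state is a dict: "time_s": time; "q": joint angles; "qvel": joint speeds; "joint_efforts": joint torques, N m; "position": TCP position; "tool_rot": TCP orientation; "ft_force": force on the tool from outside, world axes, zero at the start; "wrist_torque": the same for the moment, N m; "grip_width": finger opening in m; "gripper_force": force on a finger pad.
Only numpy, scipy, OpenCV 4.12 (cv2) and the standard library are available. Lean on these libraries where they do the work, as an engineer would, in place of code of your own. Each camera call takes 0.05 s, during which the arm holds its last target. There are 200 camera calls.

## Working session

There is one attempt and no reset: what is moved stays moved. The work goes in short steps, Python scripts to look and compute and a tool call to move; the robot and the scene stay as the last step left them, time stands still between calls to the robot, and variables do not carry over. Pictures are saved under pics/ and viewed, at most 10 in all, crops included, and the job is handed in when it is done.

Besides the shell and the picture viewer there is one more tool, called after "Call:" as name(argument=value, ...), one argument or row to a line, values as JSON. jog_arm: Moves the arm, as the interface text tells. Its arguments: {"type":"object","properties":{"hand":{"type":"array"},"travel":{"type":"array"},"yaw":{"type":"array"},"grip_force":{"type":"number"}},"required":["hand","travel","yaw"]}

```bash
mkdir -p pics
python3 - <<'E'
from rig import env
import cv2,numpy as np
s=env.observe();print(s['time_s'],s['position'],np.round(s['tool_rot'],3).tolist(),s['grip_width'],env.finger_overhang)
for n in("scene","top"):
    c=env.calibration(n);print(n,{k:np.round(v,4).tolist() for k,v in c.items()})
    cv2.imwrite(f"pics/{n}0.png",env.get_image(n)[:,:,::-1])
c=env.calibration("wrist");print(c)
E
```

```text
0.0 [ 0.24302109 -0.49310453  0.24771067] [[0.897, 0.442, -0.0], [0.442, -0.897, 0.001], [0.0, -0.001, -1.0]] 0.08522146031888524 0.017
scene {'fx': 500.3742, 'fy': 500.3742, 'cx': 273.9878, 'cy': 202.5731, 'k1': -0.1099, 'position': [-0.1442, 1.0607, 0.8394], 'rotation': [[-0.8257, -0.3013, 0.477], [-0.5641, 0.4314, -0.704], [0.0063, -0.8504, -0.5262]]}
top {'fx': 380.2554, 'fy': 380.2554, 'cx': 278.5034, 'cy': 205.7764, 'k1': -0.0553, 'position': [0.3292, -0.0476, 1.0609], 'rotation': [[0.3854, -0.9013, 0.198], [-0.9228, -0.376, 0.0845], [-0.0017, -0.2153, -0.9766]]}
{'fx': 375.59826846981423, 'fy': 375.59826846981423, 'cx': 277.3928549701041, 'cy': 206.27916916991472, 'k1': 0.036643784173682775, 'hand_eye': array([[-4.45883750e-04, -9.49387287e-01, -3.14107594e-01,
         7.93889636e-02],
       [ 9.99999604e-01, -1.81442361e-04, -8.71117118e-04,
        -1.10695839e-03],
       [ 7.70035094e-04, -3.14107858e-01,  9.49386992e-01,
        -1.25581080e-01],
       [ 0.00000000e+00,  0.00000000e+00,  0.00000000e+00,
         1.00000000e+00]])}
```

View pics/top0.png

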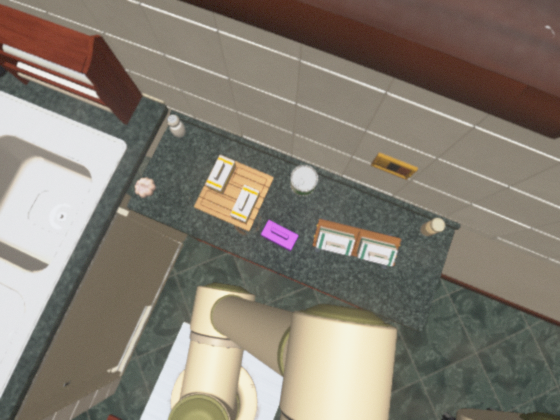

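View pics/scene0.png

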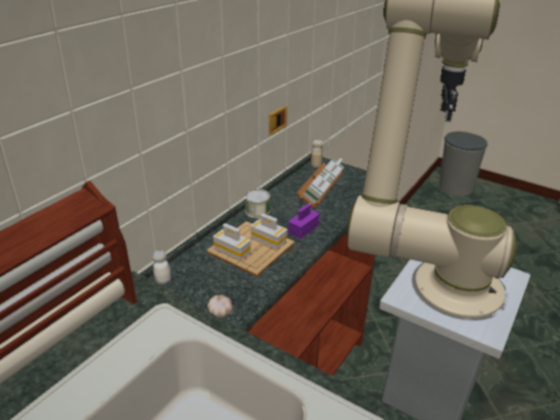

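The top view shows the slab at about (235,192) with the yellow cartons at (221,173) and (244,203). The rack holds green cartons at (335,242) and (377,252), and the purple decoy is at (280,235). The scene view agrees with this.

```bash
cat > h.py <<'E'
from rig import env
import cv2,numpy as np
def ray(n,px,s=None):
    c=env.calibration(n)
    K=np.array([[c['fx'],0,c['cx']],[0,c['fy'],c['cy']],[0,0,1]])
    d=np.array([c['k1'],0,0,0,0])
    u=cv2.undistortPoints(np.array(px,float).reshape(-1,1,2),K,d).reshape(-1,2)
    v=np.c_[u,np.ones(len(u))]
    if n=="wrist":
        H=c['hand_eye'];R=s['tool_rot'];p=np.array(s['position'])+R@H[:3,3];R=R@H[:3,:3]
    else: p,R=np.array(c['position']),np.array(c['rotation'])
    return p,v@R.T
def plane(n,px,z,s=None):
    p,d=ray(n,px,s); return p+d*((z-p[2])/d[:,2])[:,None]
E
python3 - <<'E'
from h import *
im=cv2.imread("pics/top0.png");hsv=cv2.cvtColor(im,cv2.COLOR_BGR2HSV)
for nm,lo,hi in(("wood",(8,70,120),(22,200,255)),("green",(60,80,60),(95,255,255)),("yel",(23,120,150),(35,255,255)),("purple",(135,100,100),(160,255,255))):
    m=cv2.inRange(hsv,lo,hi);m[:150]=0;m[280:]=0;m[:,:130]=0;m=cv2.morphologyEx(m,cv2.MORPH_CLOSE,np.ones((3,3)))
    for c in cv2.findContours(m,0,2)[0]:
        if cv2.contourArea(c)>25:
            r=cv2.minAreaRect(c);print(nm,cv2.contourArea(c),np.round(r[0]),np.round(r[1]),round(r[2]),np.round(plane("top",cv2.boxPoints(r),.016),3).tolist())
P=plane("top",[[221,173],[244,203],[335,242],[377,252],[280,235]],.08);print(np.round(P,3))
print(np.round(plane("top",[[145,187],[176,126],[304,180],[433,227]],.05),3))
E
```

```text
wood 92.5 [427. 230.] [13. 11.] 61 [[0.638, -0.345, 0.016], [0.663, -0.365, 0.016], [0.64, -0.391, 0.016], [0.615, -0.37, 0.016]]
wood 722.5 [356. 242.] [85. 28.] 14 [[0.473, -0.083, 0.016], [0.552, -0.072, 0.016], [0.588, -0.306, 0.016], [0.508, -0.314, 0.016]]
wood 2916.0 [233. 192.] [61. 61.] 25 [[0.445, 0.265, 0.016], [0.624, 0.267, 0.016], [0.615, 0.087, 0.016], [0.44, 0.09, 0.016]]
wood 656.0 [394. 166.] [45. 17.] 22 [[0.753, -0.155, 0.016], [0.805, -0.156, 0.016], [0.804, -0.287, 0.016], [0.752, -0.285, 0.016]]
purple 579.0 [279. 235.] [35. 18.] 28 [[0.446, 0.06, 0.016], [0.497, 0.055, 0.016], [0.487, -0.041, 0.016], [0.436, -0.035, 0.016]]
[[ 0.552  0.215  0.08 ]
 [ 0.5    0.124  0.08 ]
 [ 0.496 -0.135  0.08 ]
 [ 0.513 -0.245  0.08 ]
 [ 0.458  0.004  0.08 ]]
[[ 0.441  0.402  0.05 ]
 [ 0.637  0.402  0.05 ]
 [ 0.629  0.003  0.05 ]
 [ 0.641 -0.37   0.05 ]]
```

Run:
```python
import cv2
a=cv2.imread("pics/top0.png")[140:290,180:440]
cv2.imwrite("pics/crop1.png",cv2.resize(a,None,fx=3,fy=3,interpolation=cv2.INTER_CUBIC))
```

```text
(no output)
```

View pics/crop1.png

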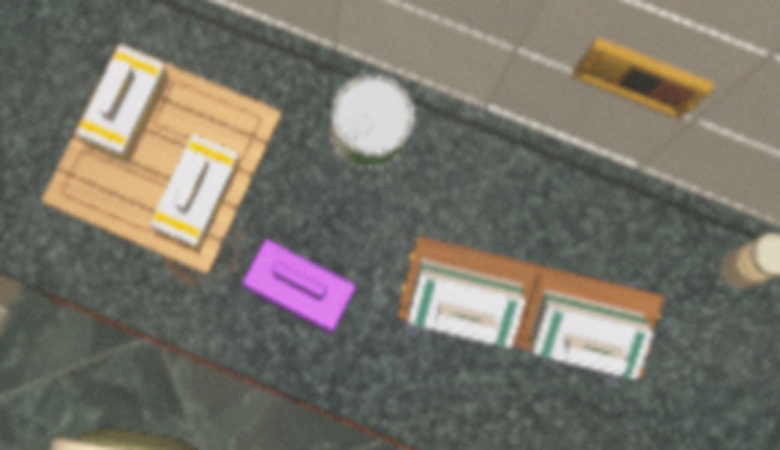

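Call:
jog_arm(
  hand=[0.05,0.05,0.05,0.05,0.05],
  travel=[
    [0.026,0.03,0],
    [0.026,0.03,0],
    [0.026,0.03,0],
    [0.026,0.03,0],
    [0.026,0.03,0],
  ],
  yaw=[0.127,0.127,0.127,0.127,0.127],
  grip_force=20,
)

```text
time_s: 0.72
position: [0.3737, -0.3422, 0.2481]
tool_rot: [[0.456, 0.89, -0.0], [0.89, -0.456, 0.0], [0.0, -0.001, -1.0]]
ft_force: [-0.8, 0.1, 0.9]
grip_width: 0.0503
gripper_force: 0.0
```

Call:
jog_arm(
  hand=[0.05,0.05,0.05,0.05,0.05],
  travel=[
    [0.026,0.03,0],
    [0.026,0.03,0],
    [0.026,0.03,0],
    [0.026,0.03,0],
    [0.0,0.03,0],
  ],
  yaw=[0.127,0.127,0.127,0.127,0.127],
)

```text
time_s: 1.35
position: [0.4781, -0.1921, 0.2477]
tool_rot: [[-0.162, 0.987, -0.001], [0.987, 0.162, 0.001], [0.001, -0.0, -1.0]]
ft_force: [-0.4, 0.4, -0.1]
grip_width: 0.05
gripper_force: 0.0
```

Run:
```python
from h import *
import json
s=env.observe();print(s['time_s'],s['position'],np.round(s['tool_rot'],3).tolist(),np.round(s['q']),s['grip_width'])
cv2.imwrite("pics/w1.png",env.get_image("wrist")[:,:,::-1])
np.savez("w1.npz",p=s['position'],R=s['tool_rot'])
```

```text
1.35 [ 0.47808907 -0.19212824  0.24766357] [[-0.162, 0.987, -0.001], [0.987, 0.162, 0.001], [0.001, -0.0, -1.0]] [-35.  18.  80.   0.  82. -44.] 0.050000573907867336
```

View pics/w1.png

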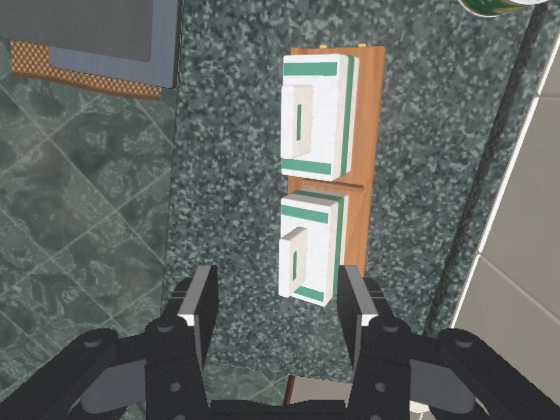

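Run:
```python
import cv2
a=cv2.imread("pics/w1.png")[35:320,260:400]
a=cv2.resize(a,None,fx=4,fy=4,interpolation=cv2.INTER_CUBIC)
b=cv2.hconcat([a[:600],a[540:1140]])
cv2.imwrite("pics/crop2.png",cv2.resize(b,(800,429)) if b.shape[1]<800 else cv2.resize(b,(800,int(b.shape[0]*800/b.shape[1]))));print(b.shape)
```

```text
(600, 1120, 3)
```

View pics/crop2.png

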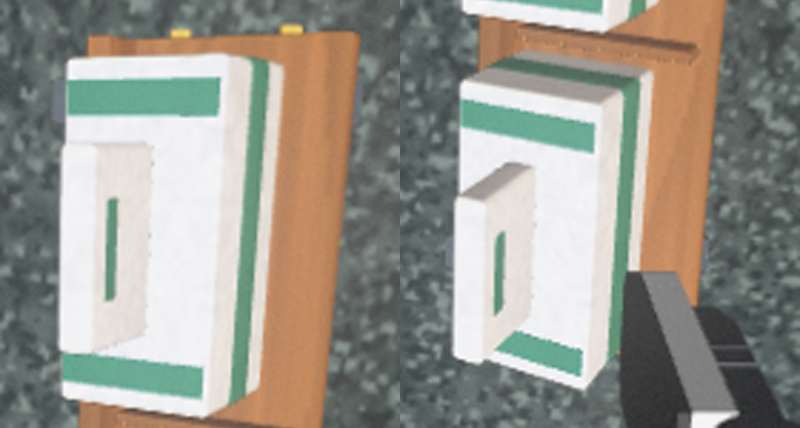

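The close view gives clear carton corners, so I'll solve each carton's pose from its known dimensions.

```bash
cat > pnp.py <<'E'
from h import *
d=np.load("w1.npz");s=dict(position=d['p'],tool_rot=d['R'])
c=env.calibration("wrist");K=np.array([[c['fx'],0,c['cx']],[0,c['fy'],c['cy']],[0,0,1]]);D=np.array([c['k1'],0,0,0,0])
H=c['hand_eye'];Rc=s['tool_rot']@H[:3,:3];pc=s['position']+s['tool_rot']@H[:3,3]
def solve(nm,L,ox,oy,x0):
    o=np.array([l[0] for l in L],float)/1000;i=np.array([l[1] for l in L],float);i=(i-[x0,0])/2.857+[ox,oy]
    ok,r,t=cv2.solvePnP(o,i,K,D);e=cv2.projectPoints(o,r,t,K,D)[0].reshape(-1,2)-i
    R=Rc@cv2.Rodrigues(r)[0];T=pc+Rc@t.ravel()
    print(nm,"err",np.round(np.abs(e).max(1),1),"\n R",np.round(R,3).tolist(),"handle mid",np.round(T+R@[0,0,.061],4),"back edge",np.round(T+R@[.023,0,0],4),"front",np.round(T+R@[-.023,0,0],4))
solve("a",[((-5,25,78),(62,145)),((-5,-25,78),(60,352)),((5,25,78),(96,146)),((5,-25,78),(92,351)),((5,25,44),(152,145)),((5,-25,44),(146,338)),((23,46,44),(235,57)),((23,-46,44),(208,416)),((23,46,0),(283,65)),((23,-46,0),(258,388)),((-23,46,44),(67,60)),((-23,-46,44),(62,400))],260,35,0)
solve("b",[((-5,25,78),(456,198)),((-5,-25,78),(454,358)),((5,25,78),(485,198)),((5,-25,78),(484,362)),((5,25,44),(533,167)),((5,-25,44),(530,322)),((23,46,44),(606,104)),((23,-46,44),(588,387)),((-23,46,44),(461,83)),((23,46,0),(652,70))],260,170,400)
E
python3 pnp.py
```

```text
a err [0.2 0.6 0.9 1.5 2.  1.2 2.3 0.7 0.6 0.3 0.6 0.9] 
 R [[0.862, -0.149, -0.485], [0.131, 0.989, -0.071], [0.49, -0.003, 0.872]] handle mid [ 0.4827 -0.1368  0.0895] back edge [ 0.5321 -0.1294  0.0476] front [ 0.4925 -0.1355  0.0251]
b err [1.3 0.6 1.1 1.2 2.4 2.2 2.  1.6 1.1 0.4] 
 R [[0.864, -0.15, -0.481], [0.143, 0.988, -0.052], [0.483, -0.024, 0.875]] handle mid [ 0.4997 -0.2495  0.0888] back edge [ 0.5489 -0.243   0.0465] front [ 0.5092 -0.2496  0.0243]
```

Call:
jog_arm(
  hand=[0.04,0.04,0.04,0.04,0.04],
  travel=[
    [0.001,0.055,0],
    [0,0,-0.05],
    [0,0,-0.05],
    [0,0,-0.04],
    [0,0,0],
  ],
  yaw=[-0.01,0,0,0,0],
)

```text
time_s: 2.02
position: [0.4769, -0.1378, 0.1064]
tool_rot: [[-0.146, 0.989, -0.005], [0.989, 0.146, 0.003], [0.004, -0.005, -1.0]]
ft_force: [-0.0, 0.5, 0.6]
grip_width: 0.0401
gripper_force: 0.0
```

Call:
jog_arm(
  hand=[0.03,0.025,0.015,0.01,0.01],
  travel=[
    [0,0,0],
    [0,0,0],
    [0,0,0],
    [0,0,0],
    [0,0,0],
  ],
  yaw=[0,0,0,0,0],
)

```text
time_s: 2.65
position: [0.4792, -0.1387, 0.1099]
tool_rot: [[-0.146, 0.989, 0.004], [0.989, 0.146, -0.002], [-0.002, 0.004, -1.0]]
ft_force: [1.6, 1.6, 6.8]
grip_width: 0.0184
gripper_force: 18.1
```

Run:
```python
from h import *
cv2.imwrite("pics/w2.png",env.get_image("wrist")[:,:,::-1])
s=env.observe();print(s['time_s'],s['ft_force'],s['grip_width'],s['gripper_force'])
```

```text
2.7 [1.09756984 0.28975672 7.34801368] 0.01807553342969196 18.057640094775707
```

View pics/w2.png

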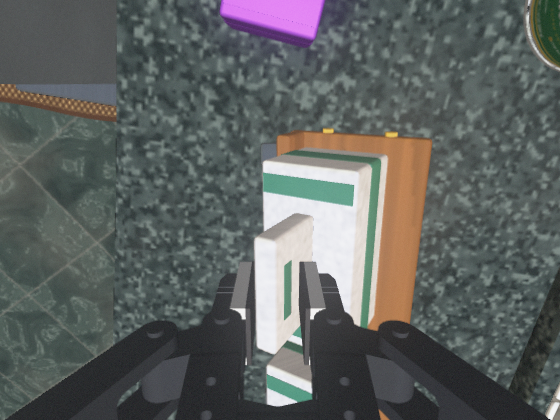

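The fingers straddle the leaning handle of carton a at about (285,290), in edge contact 18 mm wide. I'll lift it up and back so it can right itself.

Call:
jog_arm(
  hand=[0.005,0.005,0.005,0.005,0.005],
  travel=[
    [0.004,0.001,0.006],
    [0.004,0.001,0.006],
    [0.004,0.001,0.006],
    [0.004,0.001,0.006],
    [0,0,0.006],
  ],
  yaw=[0,0,0,0,0],
  grip_force=25,
)

```text
time_s: 3.32
position: [0.4937, -0.1341, 0.1384]
tool_rot: [[-0.147, 0.989, -0.002], [0.989, 0.147, 0.0], [0.001, -0.002, -1.0]]
ft_force: [-0.0, 0.7, -0.6]
grip_width: 0.0092
gripper_force: 28.4
```

Call:
jog_arm(
  hand=[0.005,0.005,0.005,0.005,0.005],
  travel=[
    [0,0,0.02],
    [0,0,0.03],
    [0,0,0.03],
    [0,0,0.03],
    [0,0,0],
  ],
  yaw=[0,0,0,0,0],
  grip_force=40,
)

```text
time_s: 3.95
position: [0.4942, -0.1346, 0.2501]
tool_rot: [[-0.146, 0.989, 0.003], [0.989, 0.146, -0.002], [-0.002, 0.002, -1.0]]
ft_force: [0.5, -0.1, -0.9]
grip_width: 0.0091
gripper_force: 45.5
```

Run:
```python
from h import *
a=env.get_image("wrist")[:,:,::-1];b=env.get_image("scene")[:,:,::-1]
s=env.observe();print(s['time_s'],s['position'],s['ft_force'],s['wrist_torque'],s['grip_width'],s['gripper_force'])
cv2.imwrite("pics/w3.png",cv2.hconcat([cv2.resize(a,(400,300)),cv2.resize(b[80:290,200:480],(400,300))]))
```

```text
4.05 [ 0.49348388 -0.13414924  0.24755521] [-0.73816144  0.36971145 -1.36410605] [-0.05226511 -0.00865646 -0.00245508] 0.008618066854896713 45.53065538406372
```

View pics/w3.png

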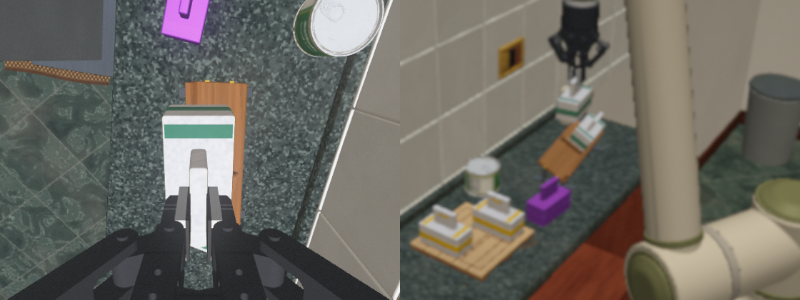

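Carton a hangs upright and flush in the fingers, and b is still in the rack. Next I'll go to a viewing point near the slab.

Call:
jog_arm(
  hand=[0.005,0.005,0.005,0.005,0.005],
  travel=[
    [0.009,0.05,0.02],
    [0.009,0.05,0.02],
    [0.009,0.05,0.02],
    [0.009,0.05,0.02],
    [0,0.02,0],
  ],
  yaw=[-0.04,-0.04,-0.04,-0.04,0],
)

```text
time_s: 4.68
position: [0.5302, 0.088, 0.3281]
tool_rot: [[0.011, 1.0, -0.0], [1.0, -0.011, 0.0], [0.0, -0.0, -1.0]]
ft_force: [-0.2, -0.6, -1.3]
grip_width: 0.0087
gripper_force: 45.5
```

Call:
jog_arm(
  hand=[0.005,0.005,0.005,0.005,0.005],
  travel=[
    [0,0,0],
    [0,0,0],
    [0,0,0],
    [0,0,0],
    [0,0,0],
  ],
  yaw=[0,0,0,0,0],
)

```text
time_s: 5.3
position: [0.5301, 0.0853, 0.3283]
tool_rot: [[0.014, 1.0, -0.0], [1.0, -0.014, -0.0], [-0.0, -0.0, -1.0]]
ft_force: [-0.9, 1.4, -1.2]
grip_width: 0.0087
gripper_force: 45.5
```

Run:
```python
from h import *
s=env.observe();a=env.get_image("wrist")[:,:,::-1]
print(s['time_s'],s['position'],np.round(s['tool_rot'],3).tolist())
np.savez("w4.npz",p=s['position'],R=s['tool_rot'])
cv2.imwrite("pics/w4raw.png",a)
cv2.imwrite("pics/w4.png",cv2.resize(a,(800,600),interpolation=cv2.INTER_CUBIC))
```

```text
5.3 [0.53009178 0.0852895  0.32831738] [[0.014, 1.0, -0.0], [1.0, -0.014, -0.0], [-0.0, -0.0, -1.0]]
```

View pics/w4.png

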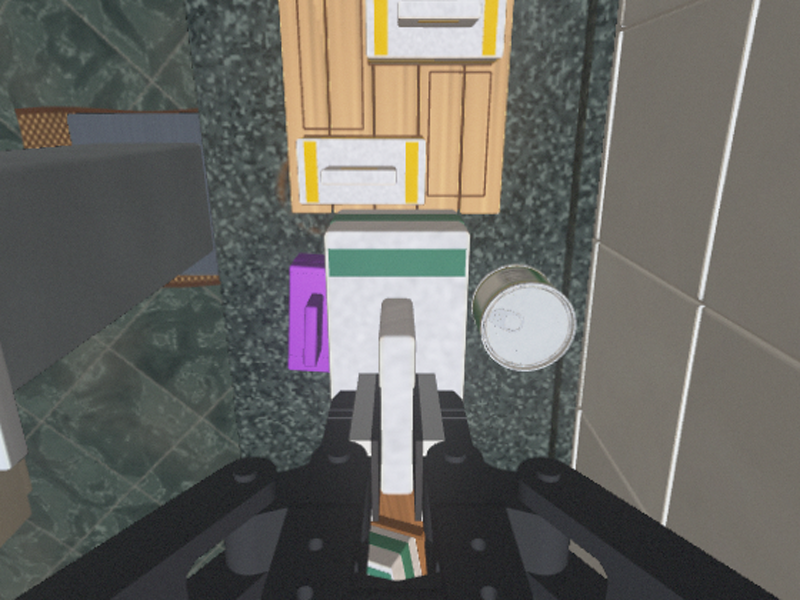

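The place outlines are clear: place_1 at corners (430,71), (493,72), (486,196) and (427,194), and place_2's lower side at (303,129) to (362,129). The held carton's top corners are at (325,234) and (470,236).

```bash
cat > m4.py <<'E'
from h import *
d=np.load("w4.npz");s=dict(position=d['p'],tool_rot=d['R'])
k=.7
q=np.array([[430,71],[493,72],[486,196],[427,194],[303,129],[362,129],[292,212],[500,213]])*k
P=plane("wrist",q,.016,s);print(np.round(P,4).tolist())
print("p1",P[:4].mean(0),"yaw rows",[round(np.degrees(np.arctan2(v[1],v[0])),2) for v in(P[1]-P[0],P[2]-P[3],P[5]-P[4],P[7]-P[6])],[round(np.degrees(np.arctan2(-v[0],v[1])),2) for v in(P[0]-P[3],P[1]-P[2])])
Q=plane("wrist",np.array([[300,138],[424,139],[425,205],[299,204]])*k,.060,s);print("c",Q.mean(0),np.round(Q,4).tolist())
c=env.calibration("wrist");K=np.array([[c['fx'],0,c['cx']],[0,c['fy'],c['cy']],[0,0,1]]);D=np.array([c['k1'],0,0,0,0])
L=[((-5,25,78),(381,335)),((5,25,78),(415,335)),((-5,-25,78),(383,493)),((5,-25,78),(413,493)),((-5,25,44),(386,299)),((5,25,44),(411,299)),((-23,46,44),(325,234)),((23,46,44),(470,236)),((-23,46,0),(333,212)),((23,46,0),(465,212))]
o=np.array([l[0] for l in L],float)/1000;i=np.array([l[1] for l in L])*k
ok,r,t=cv2.solvePnP(o,i,K,D);e=cv2.projectPoints(o,r,t,K,D)[0].reshape(-1,2)-i
H=c['hand_eye'];R=s['tool_rot']@H[:3,:3]@cv2.Rodrigues(r)[0];T=s['tool_rot']@(H[:3,3]+H[:3,:3]@t.ravel())
print(np.round(np.abs(e).max(1),1),np.round(R,3).tolist(),"underside rel TCP",np.round(T,4))
E
python3 m4.py
```

```text
[[0.555, 0.1986, 0.016], [0.6023, 0.197, 0.016], [0.6009, 0.105, 0.016], [0.5532, 0.1073, 0.016], [0.4566, 0.1585, 0.016], [0.5024, 0.158, 0.016], [0.4431, 0.0942, 0.016], [0.6128, 0.0911, 0.016]]
p1 [0.57781572 0.15197717 0.016     ] yaw rows [np.float64(-1.83), np.float64(-2.8), np.float64(-0.66), np.float64(-1.07)] [np.float64(-1.12), np.float64(-0.87)]
c [0.5041777  0.12933351 0.06      ] [[0.4614, 0.1533, 0.06], [0.5485, 0.1515, 0.06], [0.5494, 0.1053, 0.06], [0.4573, 0.1072, 0.06]]
[1.3 1.  1.5 1.2 2.1 1.7 0.5 1.3 5.2 5.6] [[1.0, 0.013, -0.005], [-0.013, 1.0, 0.01], [0.005, -0.01, 1.0]] underside rel TCP [-0.0007 -0.0006 -0.0856]
```

Call:
jog_arm(
  hand=[0.005,0.005,0.005,0.005,0.005],
  travel=[
    [0.024,0.034,0],
    [0.0245,0.0335,0],
    [0,0,-0.05],
    [0,0,-0.05],
    [0,0,-0.05],
  ],
  yaw=[-0.005,0,0,0,0],
)

```text
time_s: 5.98
position: [0.5785, 0.1532, 0.1768]
tool_rot: [[0.018, 1.0, 0.0], [1.0, -0.018, 0.0], [0.0, 0.0, -1.0]]
ft_force: [1.1, 0.3, -1.4]
grip_width: 0.0083
gripper_force: 45.5
```

Call:
jog_arm(
  hand=[0.005,0.005,0.005,0.005,0.005],
  travel=[
    [0,0,-0.03],
    [0,0,-0.02],
    [0,0,-0.01],
    [0,0,0],
    [0,0,0],
  ],
  yaw=[0,0,0,0,0],
)

```text
time_s: 6.6
position: [0.579, 0.1532, 0.1193]
tool_rot: [[0.018, 1.0, 0.002], [1.0, -0.018, 0.0], [0.0, 0.002, -1.0]]
ft_force: [1.4, -0.2, -0.2]
grip_width: 0.0089
gripper_force: 45.4
```

Run:
```python
from h import *
s=env.observe();a=env.get_image("wrist")[:,:,::-1]
print(s['time_s'],s['position'],np.round(s['tool_rot'],3).tolist(),s['ft_force'])
np.savez("w5.npz",p=s['position'],R=s['tool_rot'])
cv2.imwrite("pics/w5raw.png",a)
cv2.imwrite("pics/w5.png",cv2.resize(a,(800,600),interpolation=cv2.INTER_CUBIC))
```

```text
6.6 [0.57904482 0.15318249 0.11929041] [[0.018, 1.0, 0.002], [1.0, -0.018, 0.0], [0.0, 0.002, -1.0]] [ 1.35231935 -0.21092302 -0.15043039]
```

View pics/w5.png

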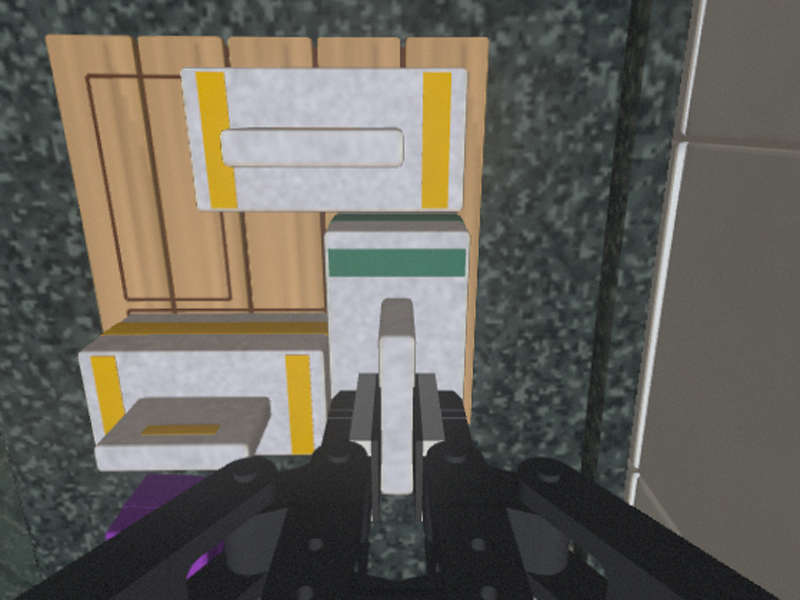

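Held carton a is above place_1. Carton d's front edge is at rows 211, c's right edge is at column ~325, and the slab outlines of place_2 are clear at (88..230, 75..299).

Run:
```python
from h import *
d=np.load("w5.npz");s=dict(position=d['p'],tool_rot=d['R']);k=.7
f=lambda p,z:plane("wrist",np.array(p)*k,z,s)
D=f([[181,68],[467,68],[463,211],[197,211]],.06);C=f([[80,352],[325,350],[323,455],[95,470]],.06)
print("d",np.round(D,4)[:,:2].tolist(),D.mean(0));print("c",np.round(C,4)[:,:2].tolist())
S=f([[46,36],[488,38]],.016);print("slab back",np.round(S,4)[:,:2].tolist())
O=f([[88,75],[126,299],[230,298]],.016);print("p2",np.round(O,4)[:,:2].tolist())
z=s['position'][2]-.0856+.044
print("held +y edge",np.round(f([[325,234],[470,236]],z),4).tolist())
```

```text
d [[0.5114, 0.2497], [0.6016, 0.2483], [0.6014, 0.2032], [0.51, 0.2047]] [0.55611191 0.22646318 0.06      ]
c [[0.4601, 0.153], [0.5507, 0.1519], [0.5473, 0.1062], [0.4561, 0.1017]]
slab back [[0.4464, 0.2647], [0.6148, 0.2621]]
p2 [[0.4591, 0.2511], [0.457, 0.1589], [0.503, 0.1586]]
held +y edge [[0.5558, 0.1996, 0.0777], [0.6016, 0.1982, 0.0777]]
```

Call:
jog_arm(
  hand=[0.005,0.005,0.005,0.005,0.005],
  travel=[
    [0,-0.001,-0.006],
    [0,0,-0.005],
    [0,0,-0.003],
    [0,0,-0.001],
    [0,0,0],
  ],
  yaw=[0,0,0,0,0],
)

```text
time_s: 7.28
position: [0.5786, 0.1522, 0.1033]
tool_rot: [[0.018, 1.0, -0.0], [1.0, -0.018, -0.0], [-0.0, -0.0, -1.0]]
ft_force: [0.3, 0.1, -1.2]
grip_width: 0.0082
gripper_force: 45.5
```

Call:
jog_arm(
  hand=[0.005,0.005,0.005,0.005,0.005],
  travel=[
    [0,0,-0.001],
    [0,0,-0.001],
    [0,0,0],
    [0,0,0],
    [0,0,0],
  ],
  yaw=[0,0,0,0,0],
)

```text
time_s: 7.9
position: [0.5786, 0.1521, 0.1014]
tool_rot: [[0.018, 1.0, 0.0], [1.0, -0.018, -0.0], [-0.0, 0.0, -1.0]]
ft_force: [1.4, 0.3, -1.4]
grip_width: 0.0089
gripper_force: 45.5
```

Call:
jog_arm(
  hand=[0.005,0.005,0.005,0.005,0.005],
  travel=[
    [0,0,-0.001],
    [0,0,0],
    [0,0,-0.001],
    [0,0,0],
    [0,0,0],
  ],
  yaw=[0,0,0,0,0],
)

```text
time_s: 8.52
position: [0.5786, 0.1522, 0.0993]
tool_rot: [[0.018, 1.0, 0.0], [1.0, -0.018, 0.0], [0.0, 0.0, -1.0]]
ft_force: [-0.2, -0.1, -1.0]
grip_width: 0.0086
gripper_force: 45.5
```

Call:
jog_arm(
  hand=[0.005,0.005,0.005,0.005,0.005],
  travel=[
    [0,0,-0.001],
    [0,0,0],
    [0,0,0],
    [0,0,0],
    [0,0,0],
  ],
  yaw=[0,0,0,0,0],
)

```text
time_s: 9.15
position: [0.5786, 0.1521, 0.0984]
tool_rot: [[0.018, 1.0, 0.0], [1.0, -0.018, -0.0], [-0.0, 0.0, -1.0]]
ft_force: [-0.0, 0.4, -1.6]
grip_width: 0.0084
gripper_force: 45.5
```

Call:
jog_arm(
  hand=[0.005,0.005,0.005,0.005,0.005],
  travel=[
    [0,0,-0.001],
    [0,0,0],
    [0,0,0],
    [0,0,0],
    [0,0,0],
  ],
  yaw=[0,0,0,0,0],
)

```text
time_s: 9.78
position: [0.5787, 0.1522, 0.0981]
tool_rot: [[0.018, 1.0, 0.001], [1.0, -0.018, 0.0], [0.0, 0.001, -1.0]]
ft_force: [-1.4, 1.3, 6.1]
grip_width: 0.0086
gripper_force: 46.2
```

Call:
jog_arm(
  hand=[0.02,0.03,0.035,0.035,0.035],
  travel=[
    [0,0,0],
    [0,0,0],
    [0,0,0.01],
    [0,0,0.04],
    [0,0,0.05],
  ],
  yaw=[0,0,0,0,0],
  grip_force=20,
)

```text
time_s: 10.4
position: [0.5782, 0.1521, 0.1984]
tool_rot: [[0.018, 1.0, -0.002], [1.0, -0.018, -0.0], [-0.0, -0.002, -1.0]]
ft_force: [0.9, 1.2, -0.7]
grip_width: 0.035
gripper_force: 0.0
```

Call:
jog_arm(
  hand=[0.04,0.04,0.04,0.04,0.04],
  travel=[
    [-0.01,-0.05,0.05],
    [-0.01,-0.05,0],
    [-0.01,-0.05,0],
    [-0.01,-0.05,0],
    [-0.01,-0.05,0],
  ],
  yaw=[0.03,0.03,0.03,0.03,0.03],
)

```text
time_s: 11.02
position: [0.5293, -0.0932, 0.2419]
tool_rot: [[-0.133, 0.991, 0.001], [0.991, 0.133, -0.0], [-0.001, 0.001, -1.0]]
ft_force: [0.9, -0.5, 0.3]
grip_width: 0.0402
gripper_force: 0.0
```

Call:
jog_arm(
  hand=[0.04,0.04,0.04,0.04,0.04],
  travel=[
    [-0.011,-0.05,0],
    [-0.011,-0.05,0],
    [-0.011,-0.05,0],
    [0,0,0],
    [0,0,0],
  ],
  yaw=[0.018,0,0,0,0],
)

```text
time_s: 11.65
position: [0.4968, -0.2413, 0.2415]
tool_rot: [[-0.149, 0.989, 0.0], [0.989, 0.149, 0.0], [-0.0, 0.0, -1.0]]
ft_force: [0.5, 0.6, -0.2]
grip_width: 0.0397
gripper_force: 0.0
```

Run:
```python
from h import *
s=env.observe();a=env.get_image("wrist")[:,:,::-1]
print(s['time_s'],s['position'],np.round(s['tool_rot'],3).tolist())
# predicted place of b's handle mid vs expectation; also check top view for placed carton
cv2.imwrite("pics/w6raw.png",a);t=env.get_image("top")[:,:,::-1];cv2.imwrite("pics/top6.png",t)
cv2.imwrite("pics/v6.png",cv2.hconcat([cv2.resize(a,(400,300)),cv2.resize(t[145:265,160:320],(400,300))]))
```

```text
11.65 [ 0.49681106 -0.24130097  0.24148933] [[-0.149, 0.989, 0.0], [0.989, 0.149, 0.0], [-0.0, 0.0, -1.0]]
```

View pics/v6.png

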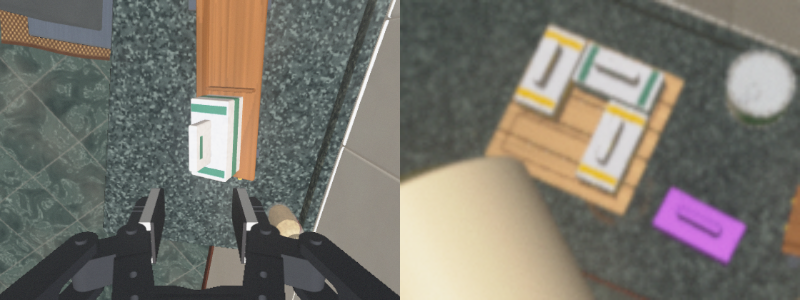

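Run:
```python
from h import *
s=env.observe()
print(plane("wrist",[[272,207]],.1037,s), s['position'])
```

```text
[[ 0.49243066 -0.24743616  0.1037    ]] [ 0.49706126 -0.24056404  0.24142975]
```

The top view shows carton a lying squarely in place_1. The wrist view confirms b's handle where predicted, at about (272,207). Now I'll grasp b the same way.

Call:
jog_arm(
  hand=[0.04,0.04,0.04,0.04,0.04],
  travel=[
    [-0.001,-0.008,-0.04],
    [0,0,-0.05],
    [0,0,-0.03],
    [0,0,-0.014],
    [0,0,0],
  ],
  yaw=[0,0,0,0,0],
  grip_force=20,
)

```text
time_s: 12.38
position: [0.4961, -0.2491, 0.1072]
tool_rot: [[-0.15, 0.989, -0.0], [0.989, 0.15, 0.0], [0.0, -0.0, -1.0]]
ft_force: [-0.3, -0.7, 0.5]
grip_width: 0.0399
gripper_force: 0.0
```

Call:
jog_arm(
  hand=[0.03,0.025,0.015,0.01,0.01],
  travel=[
    [0,0,0],
    [0,0,0],
    [0,0,0],
    [0,0,0],
    [0,0,0],
  ],
  yaw=[0,0,0,0,0],
)

```text
time_s: 13.0
position: [0.4967, -0.2498, 0.1082]
tool_rot: [[-0.149, 0.989, 0.003], [0.989, 0.149, -0.001], [-0.002, 0.003, -1.0]]
ft_force: [3.5, 2.6, 5.9]
grip_width: 0.0191
gripper_force: 18.0
```

Call:
jog_arm(
  hand=[0.005,0.005,0.005,0.005,0.005],
  travel=[
    [0.004,0.001,0.006],
    [0.004,0.001,0.006],
    [0.004,0.001,0.006],
    [0.004,0.001,0.006],
    [0,0,0.006],
  ],
  yaw=[0,0,0,0,0],
  grip_force=25,
)

```text
time_s: 13.62
position: [0.5115, -0.2454, 0.1372]
tool_rot: [[-0.15, 0.989, -0.002], [0.989, 0.15, 0.0], [0.001, -0.002, -1.0]]
ft_force: [-0.4, 0.2, -0.7]
grip_width: 0.0092
gripper_force: 30.4
```

Call:
jog_arm(
  hand=[0.005,0.005,0.005,0.005,0.005],
  travel=[
    [0,0,0.02],
    [0,0,0.03],
    [0,0,0.03],
    [0,0,0.03],
    [0,0,0],
  ],
  yaw=[0,0,0,0,0],
  grip_force=40,
)

```text
time_s: 14.25
position: [0.5119, -0.246, 0.249]
tool_rot: [[-0.149, 0.989, 0.002], [0.989, 0.149, -0.002], [-0.003, 0.002, -1.0]]
ft_force: [0.6, -0.3, -1.6]
grip_width: 0.0086
gripper_force: 44.2
```

Call:
jog_arm(
  hand=[0.005,0.005,0.005,0.005,0.005],
  travel=[
    [-0.003,0.045,0],
    [-0.003,0.045,0],
    [-0.003,0.045,0],
    [-0.003,0.045,0],
    [-0.003,0.045,0],
  ],
  yaw=[-0.017,-0.017,-0.017,-0.017,-0.017],
)

```text
time_s: 14.88
position: [0.4958, -0.0192, 0.2457]
tool_rot: [[-0.064, 0.998, -0.003], [0.998, 0.064, 0.001], [0.001, -0.003, -1.0]]
ft_force: [0.3, -0.3, -1.2]
grip_width: 0.0085
gripper_force: 44.1
```

Call:
jog_arm(
  hand=[0.005,0.005,0.005,0.005,0.005],
  travel=[
    [-0.003,0.045,0],
    [-0.003,0.045,0],
    [-0.003,0.045,0],
    [-0.003,0.045,0],
    [-0.003,0.045,0],
  ],
  yaw=[-0.017,-0.017,-0.017,-0.017,-0.017],
)

```text
time_s: 15.5
position: [0.4809, 0.2055, 0.2457]
tool_rot: [[0.021, 1.0, -0.003], [1.0, -0.021, -0.001], [-0.001, -0.003, -1.0]]
ft_force: [1.3, 0.5, -0.6]
grip_width: 0.0089
gripper_force: 44.1
```

Call:
jog_arm(
  hand=[0.005,0.005,0.005,0.005,0.005],
  travel=[
    [0,0,-0.05],
    [0,0,-0.05],
    [0,0,-0.02],
    [0,0,-0.01],
    [0,0,0],
  ],
  yaw=[0,0,0,0,0],
)

```text
time_s: 16.12
position: [0.4815, 0.2042, 0.1166]
tool_rot: [[0.02, 1.0, -0.001], [1.0, -0.02, -0.0], [-0.0, -0.001, -1.0]]
ft_force: [-0.3, -0.4, -0.7]
grip_width: 0.0084
gripper_force: 44.1
```

Run:
```python
from h import *
s=env.observe();a=env.get_image("wrist")[:,:,::-1]
print(s['time_s'],s['position'],np.round(s['tool_rot'],4).tolist(),s['ft_force'])
np.savez("w7.npz",p=s['position'],R=s['tool_rot']);cv2.imwrite("pics/w7raw.png",a)
h=cv2.cvtColor(a,cv2.COLOR_BGR2HSV)
for nm,lo,hi in(("green",(65,70,60),(90,255,255)),("yel",(20,150,120),(32,255,255)),("white",(0,0,165),(180,35,255))):
    m=cv2.inRange(h,lo,hi)
    for c in cv2.findContours(m,0,2)[0]:
        if cv2.contourArea(c)>120:
            r=cv2.minAreaRect(c);print(nm,cv2.contourArea(c),np.round(cv2.boxPoints(r)).astype(int).tolist())
```

```text
16.125 [0.48152243 0.20422381 0.1165879 ] [[0.0201, 0.9998, -0.0014], [0.9998, -0.0201, -0.0004], [-0.0004, -0.0014, -1.0]] [-0.3056284  -0.43807102 -0.73696826]
green 142.5 [[459, 365], [465, 331], [471, 332], [465, 366]]
green 1055.0 [[421, 272], [421, 258], [504, 258], [504, 272]]
green 1633.5 [[229, 175], [325, 175], [325, 193], [229, 193]]
yel 212.0 [[257, 346], [266, 346], [266, 390], [257, 390]]
yel 607.0 [[328, 309], [328, 297], [393, 298], [393, 310]]
yel 1307.5 [[344, 240], [349, 159], [367, 160], [361, 241]]
yel 767.0 [[490, 204], [500, 156], [517, 159], [507, 208]]
yel 156.0 [[327, 148], [400, 132], [403, 148], [330, 164]]
white 1121.5 [[470, 379], [483, 318], [503, 322], [491, 383]]
white 4160.0 [[408, 347], [421, 238], [507, 248], [494, 358]]
white 12408.0 [[226, 162], [328, 162], [328, 390], [226, 390]]
white 13718.0 [[334, 155], [527, 155], [527, 241], [334, 241]]
```

Call:
jog_arm(
  hand=[0.005,0.005,0.005,0.005,0.005],
  travel=[
    [0.0005,0,-0.006],
    [0,0,-0.006],
    [0,0,-0.003],
    [0,0,-0.001],
    [0,0,0],
  ],
  yaw=[0,0,0,0,0],
)

```text
time_s: 16.8
position: [0.4824, 0.2044, 0.1011]
tool_rot: [[0.02, 1.0, 0.0], [1.0, -0.02, 0.0], [0.0, 0.0, -1.0]]
ft_force: [-0.2, -0.3, -1.0]
grip_width: 0.0087
gripper_force: 44.1
```

Call:
jog_arm(
  hand=[0.005,0.005,0.005,0.005,0.005],
  travel=[
    [0,0,-0.001],
    [0,0,0],
    [0,0,0],
    [0,0,0],
    [0,0,0],
  ],
  yaw=[0,0,0,0,0],
)

```text
time_s: 17.42
position: [0.4823, 0.2044, 0.1001]
tool_rot: [[0.02, 1.0, 0.0], [1.0, -0.02, 0.0], [0.0, 0.0, -1.0]]
ft_force: [0.4, 0.5, -0.9]
grip_width: 0.0087
gripper_force: 44.1
```

Call:
jog_arm(
  hand=[0.005,0.005,0.005,0.005,0.005],
  travel=[
    [0,0,-0.001],
    [0,0,0],
    [0,0,0],
    [0,0,0],
    [0,0,0],
  ],
  yaw=[0,0,0,0,0],
)

```text
time_s: 18.05
position: [0.4823, 0.2044, 0.0991]
tool_rot: [[0.02, 1.0, -0.0], [1.0, -0.02, 0.0], [0.0, -0.0, -1.0]]
ft_force: [0.8, 1.0, -0.8]
grip_width: 0.0087
gripper_force: 44.1
```

Call:
jog_arm(
  hand=[0.005,0.005,0.005,0.005,0.005],
  travel=[
    [0,0,-0.001],
    [0,0,0],
    [0,0,0],
    [0,0,0],
    [0,0,0],
  ],
  yaw=[0,0,0,0,0],
)

```text
time_s: 18.68
position: [0.4823, 0.2044, 0.0981]
tool_rot: [[0.02, 1.0, 0.0], [1.0, -0.02, 0.0], [0.0, 0.0, -1.0]]
ft_force: [-1.0, -0.4, -1.4]
grip_width: 0.0086
gripper_force: 44.1
```

Call:
jog_arm(
  hand=[0.005,0.005,0.005,0.005,0.005],
  travel=[
    [0,0,-0.001],
    [0,0,0],
    [0,0,0],
    [0,0,0],
    [0,0,0],
  ],
  yaw=[0,0,0,0,0],
)

```text
time_s: 19.3
position: [0.4823, 0.2044, 0.0971]
tool_rot: [[0.02, 1.0, 0.0], [1.0, -0.02, -0.0], [-0.0, 0.0, -1.0]]
ft_force: [-0.3, -1.0, -0.6]
grip_width: 0.009
gripper_force: 44.1
```

Call:
jog_arm(
  hand=[0.005,0.005,0.005,0.005,0.005],
  travel=[
    [0,0,-0.001],
    [0,0,0],
    [0,0,0],
    [0,0,0],
    [0,0,0],
  ],
  yaw=[0,0,0,0,0],
)

```text
time_s: 19.92
position: [0.4824, 0.2045, 0.0963]
tool_rot: [[0.02, 1.0, 0.0], [1.0, -0.02, 0.0], [0.0, 0.0, -1.0]]
ft_force: [-1.5, 1.1, 4.9]
grip_width: 0.0088
gripper_force: 44.9
```

Call:
jog_arm(
  hand=[0.005,0.005,0.005,0.005,0.005],
  travel=[
    [0,0,-0.001],
    [0,0,0],
    [0,0,0],
    [0,0,0],
    [0,0,0],
  ],
  yaw=[0,0,0,0,0],
)

```text
time_s: 20.55
position: [0.4824, 0.2045, 0.0963]
tool_rot: [[0.02, 1.0, 0.001], [1.0, -0.02, 0.0], [0.0, 0.001, -1.0]]
ft_force: [-5.5, 1.1, 15.3]
grip_width: 0.0092
gripper_force: 46.3
```

Call:
jog_arm(
  hand=[0.005,0.02,0.03,0.035,0.035],
  travel=[
    [0,0,0.001],
    [0,0,0],
    [0,0,0],
    [0,0,0.01],
    [0,0,0.05],
  ],
  yaw=[0,0,0,0,0],
  grip_force=20,
)

```text
time_s: 21.18
position: [0.4813, 0.2041, 0.1552]
tool_rot: [[0.02, 1.0, -0.006], [1.0, -0.02, -0.001], [-0.001, -0.006, -1.0]]
ft_force: [1.0, -0.5, 1.2]
grip_width: 0.035
gripper_force: 0.0
```

Call:
jog_arm(
  hand=[0.035,0.035,0.035,0.035,0.035],
  travel=[
    [0,0,0.05],
    [0,0,0.05],
    [0.025,-0.04,0.05],
    [0.025,-0.04,0.05],
    [0,0,0],
  ],
  yaw=[0,0,0,0,0],
)

```text
time_s: 21.8
position: [0.5293, 0.1297, 0.3504]
tool_rot: [[0.023, 1.0, 0.007], [1.0, -0.023, -0.0], [-0.0, 0.007, -1.0]]
ft_force: [0.7, -0.7, -0.3]
grip_width: 0.0352
gripper_force: 0.0
```

Call:
jog_arm(
  hand=[0.035,0.035,0.035,0.035,0.035],
  travel=[
    [0,0,0],
    [0,0,0],
    [0,0,0],
    [0,0,0],
    [0,0,0],
  ],
  yaw=[0,0,0,0,0],
)

```text
time_s: 22.42
position: [0.5277, 0.1318, 0.3469]
tool_rot: [[0.02, 1.0, -0.0], [1.0, -0.02, -0.0], [-0.0, -0.0, -1.0]]
ft_force: [-0.2, -0.1, 0.2]
grip_width: 0.035
gripper_force: 0.0
```

Run:
```python
from h import *
s=env.observe();a=env.get_image("wrist")[:,:,::-1]
print(s['time_s'],s['position']);cv2.imwrite("pics/w8raw.png",a)
h=cv2.cvtColor(a,cv2.COLOR_BGR2HSV)
for nm,lo,hi in(("green",(65,70,60),(90,255,255)),("yel",(20,150,120),(32,255,255))):
    for c in cv2.findContours(cv2.inRange(h,lo,hi),0,2)[0]:
        if cv2.contourArea(c)>60:
            P=plane("wrist",cv2.boxPoints(cv2.minAreaRect(c)),.06,s)
            r=cv2.minAreaRect((P[:,:2]*1000).astype(np.float32))
            print(nm,cv2.contourArea(c),"ctr",np.round(r[0],1),"size",np.round(r[1],1),"ang",round(r[2],1))
```

```text
22.425 [0.52770697 0.13182471 0.34689696]
green 209.5 ctr [575.9 118.7] size [ 6.9 41.6] ang 88.8
green 228.0 ctr [479.7 171. ] size [ 6.3 41.1] ang 89.0
green 267.5 ctr [577.7 190.3] size [ 7.1 41.5] ang 88.7
green 280.0 ctr [480.8 242.7] size [ 6.5 40.8] ang 89.0
yel 220.0 ctr [539.1 129.3] size [40.5  7.9] ang 89.3
yel 228.0 ctr [467.  130.1] size [42.3  8.1] ang 89.3
yel 287.0 ctr [591.6 226. ] size [41.6  8. ] ang 89.0
yel 300.5 ctr [519.4 227.6] size [41.   7.3] ang 88.6
```

Both cartons are down. The bands suggest the green ones sit about 2 mm too far in +y, so I'll measure again from a closer view above carton a.

Call:
jog_arm(
  hand=[0.035,0.035,0.035,0.035,0.035],
  travel=[
    [0.025,0.01,-0.04],
    [0.025,0.01,-0.04],
    [0,0,-0.04],
    [0,0,0],
    [0,0,0],
  ],
  yaw=[0,0,0,0,0],
)

```text
time_s: 23.1
position: [0.5783, 0.1517, 0.229]
tool_rot: [[0.02, 1.0, 0.003], [1.0, -0.02, 0.0], [0.0, 0.003, -1.0]]
ft_force: [-0.3, 0.9, 0.8]
grip_width: 0.0351
gripper_force: 0.0
```

```bash
cat > bands.py <<'E'
from h import *
s=env.observe();a=env.get_image("wrist")[:,:,::-1]
print(s['time_s'],s['position']);cv2.imwrite("pics/w%d.png"%(s['time_s']*100),a)
h=cv2.cvtColor(a,cv2.COLOR_BGR2HSV)
for nm,lo,hi in(("green",(65,70,60),(90,255,255)),("yel",(20,150,120),(32,255,255))):
    for c in cv2.findContours(cv2.inRange(h,lo,hi),0,2)[0]:
        if cv2.contourArea(c)>100:
            P=plane("wrist",cv2.boxPoints(cv2.minAreaRect(c)),.06,s)
            r=cv2.minAreaRect((P[:,:2]*1000).astype(np.float32))
            print(nm,cv2.contourArea(c),"ctr",np.round(r[0],1),"size",np.round(r[1],1),"ang",round(r[2],1))
m=cv2.inRange(h,(8,60,110),(20,200,255))
c=max(cv2.findContours(m,0,2)[0],key=cv2.contourArea)
print("wood bbox",cv2.boundingRect(c))
# grey profile along the column strip through place_1 -y end and place_2 +y end
E
python3 bands.py
```

```text
23.1 [0.57832815 0.15165546 0.2289926 ]
green 294.5 ctr [576.4 118.2] size [ 7.2 41.3] ang 88.8
green 476.0 ctr [479.3 170.9] size [ 7.3 43.3] ang 88.9
green 486.0 ctr [577.8 190. ] size [ 7.7 41.5] ang 88.8
green 639.0 ctr [480.9 242.8] size [ 7.5 43.7] ang 89.3
yel 426.0 ctr [539.1 128.8] size [42.1  8.6] ang 89.0
yel 342.0 ctr [467.1 129.8] size [44.1  8.5] ang 88.9
yel 604.5 ctr [591.7 226.2] size [41.4  8.8] ang 88.0
yel 585.5 ctr [519.2 227.2] size [42.8  8.6] ang 88.8
wood bbox (133, 123, 119, 113)
```

Both views agree: a is off by about +2.4 mm in y, and b by about +2.5 mm in y and -1 mm in x. I'll regrip each one and slide it over.

Call:
jog_arm(
  hand=[0.035,0.035,0.035,0.035,0.035],
  travel=[
    [0,0,-0.05],
    [0,0,-0.05],
    [0,0,-0.02],
    [0,0,-0.009],
    [0,0,0],
  ],
  yaw=[0,0,0,0,0],
)

```text
time_s: 23.78
position: [0.5784, 0.1517, 0.0992]
tool_rot: [[0.02, 1.0, 0.002], [1.0, -0.02, 0.0], [0.0, 0.002, -1.0]]
ft_force: [-0.2, 0.1, -0.5]
grip_width: 0.0351
gripper_force: 0.0
```

Call:
jog_arm(
  hand=[0.025,0.015,0.005,0.005,0.005],
  travel=[
    [0,0,0],
    [0,0,0],
    [0,0,0],
    [0,0,0],
    [0,0,0],
  ],
  yaw=[0,0,0,0,0],
)

```text
time_s: 24.4
position: [0.5784, 0.1517, 0.0987]
tool_rot: [[0.02, 1.0, 0.002], [1.0, -0.02, 0.0], [0.0, 0.002, -1.0]]
ft_force: [0.4, -0.5, 5.6]
grip_width: 0.0093
gripper_force: 23.4
```

Call:
jog_arm(
  hand=[0.005,0.005,0.005,0.005,0.005],
  travel=[
    [0,-0.0008,0.0005],
    [0,-0.0008,0],
    [0,-0.0008,0],
    [0,0,-0.0005],
    [0,0,0],
  ],
  yaw=[0,0,0,0,0],
)

```text
time_s: 25.02
position: [0.5783, 0.1494, 0.0987]
tool_rot: [[0.02, 1.0, 0.002], [1.0, -0.02, 0.0], [0.0, 0.002, -1.0]]
ft_force: [1.2, 2.1, 7.8]
grip_width: 0.0095
gripper_force: 23.6
```

Call:
jog_arm(
  hand=[0.015,0.025,0.035,0.035,0.035],
  travel=[
    [0,0,0],
    [0,0,0],
    [0,0,0.02],
    [0,0,0.05],
    [0,0,0.05],
  ],
  yaw=[0,0,0,0,0],
)

```text
time_s: 25.65
position: [0.5773, 0.149, 0.2187]
tool_rot: [[0.02, 1.0, -0.002], [1.0, -0.02, -0.0], [-0.0, -0.002, -1.0]]
ft_force: [-0.2, 0.2, 0.8]
grip_width: 0.0352
gripper_force: 0.0
```

Call:
jog_arm(
  hand=[0.035,0.035,0.035,0.035,0.035],
  travel=[
    [-0.048,0.026,0],
    [-0.048,0.027,0.01],
    [0,0,0],
    [0,0,0],
    [0,0,0],
  ],
  yaw=[0,0,0,0,0],
)

```text
time_s: 26.28
position: [0.4825, 0.2016, 0.2274]
tool_rot: [[0.021, 1.0, -0.001], [1.0, -0.021, -0.0], [-0.0, -0.001, -1.0]]
ft_force: [-0.1, 0.5, -0.2]
grip_width: 0.0349
gripper_force: 0.0
```

```bash
python3 bands.py
```

```text
26.275 [0.48253738 0.20163979 0.22741166]
green 181.0 ctr [567.6 115.9] size [ 6.9 24.8] ang 89.1
green 310.0 ctr [479.6 170.5] size [ 7.1 41.9] ang 88.8
green 418.5 ctr [577.7 188.1] size [ 7.7 42.8] ang 88.8
green 503.5 ctr [481.1 242.4] size [ 7.7 41.9] ang 88.8
yel 253.5 ctr [539.6 135.7] size [28.1  8.7] ang 89.2
yel 365.5 ctr [466.9 130. ] size [41.5  8. ] ang 88.3
yel 508.0 ctr [519.8 227.1] size [41.7  8.8] ang 88.8
yel 402.5 ctr [591.8 225.9] size [43.3  8.8] ang 89.2
wood bbox (231, 102, 202, 178)
```

Call:
jog_arm(
  hand=[0.035,0.035,0.035,0.035,0.035],
  travel=[
    [0,0,-0.05],
    [0,0,-0.05],
    [0,0,-0.02],
    [0,0,-0.009],
    [0,0,0],
  ],
  yaw=[0,0,0,0,0],
)

```text
time_s: 26.95
position: [0.4822, 0.202, 0.0989]
tool_rot: [[0.02, 1.0, -0.0], [1.0, -0.02, -0.0], [-0.0, -0.0, -1.0]]
ft_force: [-0.3, -0.3, 0.9]
grip_width: 0.0349
gripper_force: 0.0
```

Call:
jog_arm(
  hand=[0.025,0.015,0.005,0.005,0.005],
  travel=[
    [0,0,0],
    [0,0,0],
    [0,0,0],
    [0,0,0],
    [0,0,0],
  ],
  yaw=[0,0,0,0,0],
)

```text
time_s: 27.58
position: [0.4823, 0.2023, 0.0997]
tool_rot: [[0.02, 1.0, 0.002], [1.0, -0.02, 0.0], [0.0, 0.002, -1.0]]
ft_force: [0.8, -0.9, 6.1]
grip_width: 0.0092
gripper_force: 23.2
```

Call:
jog_arm(
  hand=[0.005,0.005,0.005,0.005,0.005],
  travel=[
    [0.0005,-0.0008,0.0005],
    [0.0003,-0.0008,0],
    [0,-0.0007,0],
    [0,0,-0.0005],
    [0,0,0],
  ],
  yaw=[0,0,0,0,0],
)

```text
time_s: 28.2
position: [0.4826, 0.2003, 0.0997]
tool_rot: [[0.02, 1.0, 0.001], [1.0, -0.02, 0.001], [0.001, 0.001, -1.0]]
ft_force: [-2.8, 2.7, 10.4]
grip_width: 0.0094
gripper_force: 23.7
```

Call:
jog_arm(
  hand=[0.015,0.025,0.035,0.035,0.035],
  travel=[
    [0,0,0],
    [0,0,0],
    [0,0,0.02],
    [0,0,0.05],
    [0,0,0.05],
  ],
  yaw=[0,0,0,0,0],
)

```text
time_s: 28.82
position: [0.4823, 0.1997, 0.2199]
tool_rot: [[0.02, 1.0, -0.001], [1.0, -0.02, -0.0], [-0.001, -0.001, -1.0]]
ft_force: [0.4, -0.0, 0.3]
grip_width: 0.0349
gripper_force: 0.0
```

Call:
jog_arm(
  hand=[0.035,0.035,0.035,0.035,0.035],
  travel=[
    [0.02,-0.03,0.05],
    [0.025,-0.04,0.05],
    [0,0,0.03],
    [0,0,0],
    [0,0,0],
  ],
  yaw=[0,0,0,0,0],
)

```text
time_s: 29.45
position: [0.525, 0.1336, 0.3431]
tool_rot: [[0.02, 1.0, -0.002], [1.0, -0.02, -0.0], [-0.0, -0.002, -1.0]]
ft_force: [0.6, -0.0, -1.0]
grip_width: 0.0353
gripper_force: 0.0
```

```bash
sed -i 's/>100/>60/' bands.py; python3 bands.py
```

```text
29.45 [0.52495494 0.13364841 0.34314786]
green 220.0 ctr [575.6 115.6] size [ 6.8 41.4] ang 88.8
green 228.0 ctr [479.7 169. ] size [ 6.3 40.9] ang 89.0
green 234.5 ctr [577.7 187.6] size [ 6.1 42.3] ang 88.7
green 325.0 ctr [481.3 241. ] size [ 7.4 41.5] ang 89.0
yel 221.0 ctr [539. 129.] size [41.5  7.8] ang 89.4
yel 222.5 ctr [467.  130.2] size [41.8  8. ] ang 89.4
yel 298.5 ctr [519.2 227.3] size [40.8  7.3] ang 88.8
yel 298.5 ctr [591.6 226.1] size [42.3  8. ] ang 89.0
wood bbox (205, 34, 155, 152)
```

```bash
python3 -c "
from rig import env
print(env.close_job())"
```

```text
the job is handed in; nothing more can be done
None
```

Both green-banded cartons are standing upright in the free places, within about 1 mm of centre by the last camera measurement. The yellow-banded cartons did not move, and the job was handed in at about 29.5 s.

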